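# Prime the dispenser and hold its pump cover shut

## Robot

A 6-joint arm with a two-finger parallel gripper is mounted at the origin on the work surface. World frame = base frame: x ahead of the robot, y to its left, z up, the work surface at z = 0. Lengths are in m, angles in rad, forces in N, time in s.
With the tool pointing down it reaches from about 0.275 to 0.75 m from the base axis. Payload 10.2 kg.
Tool frame: the origin (TCP) lies on the centre line of the jaws, within the pads' length; the fingertips stand 8 mm ahead of it and the grasp point (between the pads) lies 11 mm behind it; x points along the fingers, y is the direction in which the jaws open and shut, and the axes are right-handed (so a half turn about x gives the same grasp; the last joint's range is limited). The gripper opens to 88 mm and grips with 3 to 60 N. Pads are 18 mm wide; open, the fingers measure 123 mm over their backs; the gripper's body (75 mm by 187 mm) begins 45 mm behind the grasp point.
Start: joints at [-1.527, 0.313, 1.498, -0, 1.331, -0.223], TCP at [0.138, -0.506, 0.247] pointing down, gripper open.
Joint ranges: [-2.94, 2.94], [-0.97, 2.17], [0.19, 2.56], [-1.23, 4.37], [0.02, 3.11], [-2.88, 2.88]. Speed limits (rad/s): [2.39, 2.39, 3.01, 3.14, 3.14, 3.14].

## Interface

Orientations are given as a rotation vector (axis times angle).
In Python, from workcell import bot gives the robot as it stands.
- The arm moves only by the shell command python3 -m inch 'ROWS' [FORCE]. ROWS is JSON, a list of rows, each an object with "xyz": the shift along the tool's x, y, z in m, a list of three; "rot": the turn, a rotation vector about the tool's x, y, z in rad, a list of three; "jaw": the finger opening in m, from 0 to 0.0881. In form: [{"xyz": [x, y, z], "rot": [ax, ay, az], "jaw": jaw}, ...]. A call has 1 to 8 rows; each row is the pose to reach, as a shift and turn from the pose commanded when the call began, along the tool's axes at that moment; what a row does not reach only later rows make up. A row lasts 1/12 s, in which the tool goes at most 41.7 mm and 7.16 degrees, less where a joint would pass 70% of its speed; a pose out of reach is approached as far as the arm can. A call with a gripper value outside its range is refused whole. The fingers move at their own pace and stop on an object; FORCE is the grip in N (left out, the last holds). Time passes only in rows, so rows that repeat a pose let the fingers close. It gives the time, the measured TCP pose, the force and the opening at its end, in the units of the state.
- bot.read_state(): the state, without advancing time (a new reading comes with each control period).
- bot.get_image(name): name is "scene" or "top"; returns (picture, depth): 384x512x3 uint8, red, green, blue; 384x512 float32, m along the optical axis (not along the pixel's ray), 0 where there is no reading.
- bot.camera_info(name): a dict with "K" (3x3 intrinsics, pixels), "T" (4x4, takes a point from camera to world coordinates). Camera axes: x right, y down, z forward; pixel columns grow to the right and rows downward; lengths in m; the calibration is good to about 2 mm. A picture is of the moment at which its call begins. camera_info takes no time and is no camera call.
- bot.sign_off(): hands the job in, once; it reports no verdict.
The state is a dict: "clock": time; "q": joint angles; "joint_vel": joint speeds; "joint_efforts": joint torques, N m; "eef_pos": TCP position; "orientation": TCP orientation; "ft_force": force on the tool from outside, world axes, zero at the start; "torque": the same for the moment, N m; "finger_gap": finger opening in m.
Only numpy, scipy, OpenCV 4.12 (cv2) and the standard library are available. Lean on these libraries where they do the work, as an engineer would, in place of code of your own. Each camera call takes 0.05 s, during which the arm holds its last target.

## Task

Get the bench dispenser ready to run: first prime its pump by pulling the sprung lever with the black ball all the way down to its stop and easing it slowly back up to rest, without letting it fly up. Then turn the yellow quarter-turn fastener on the pump cover until the slot along its wing lines up with the two red marks, and press the cover down fully home against its frame; finish while still holding it pressed there, because it springs up if let go. Do not shove the tube rack, the well plate or the bottle aside.

Things in the scene. Friction and masses are not known exactly. Their poses are not given: they have to be found in the camera images.
- dispenser: White bench dispenser, fixed to the bench: a box 210 (its x) x 260 (its y) x 110 mm high. Origin: centre of its underside, on the bench. Its -x side (with a dark screen) looks roughly to the robot; z up. The cover lies on its top, centred at its y = +30 mm; the lever stands off its -y side.
- lever_ball (a point): Centre of the black ball, 32 mm in diameter, at the end of the priming lever. It moves with the lever. At rest it is 179 mm above the bench, 70 mm out from the housing's -y side; at the bottom stop 82 mm above the bench. Free all round, apart from the 12 mm rod that joins it to the pivot.
- lever_pivot (a point): Pivot of the lever, 95 mm above the bench. Its axes are the dispenser's. The ball runs on an arc of 130 mm radius about it, in the dispenser's x-z plane, on the pivot's -x side (towards the robot).
- lever (a joint): Angle of the priming lever (rad): 0 at rest, with the ball 40 degrees (0.70 rad) above the level of the pivot; grows as the ball is pulled down, to 0.8 at the bottom stop (ball 0.10 rad below the level of the pivot). A spring always drives it back to 0: about 4 N at the ball at rest, 8 N at the bottom. Let go, it flies up at several rad/s.
- fastener_grip (a point): Grip point of the yellow fastener: on its vertical axis, 23 mm above the cover's top face, 15 mm below the wing's top. The wing is an upright plate 44 mm long (this point's x axis), 13 mm thick (its y axis), on a round foot 44 mm across and 8 mm high; a black slot runs along its top. It turns with the wing and sinks with the cover.
- fastener (a joint): Angle of the fastener (rad), anticlockwise from above: 0 when the wing and slot lie along the dispenser's x axis and point at the two red marks. Starts at 0.6 to 1.45, so turn it clockwise; it turns on past 0 (to -0.6) with no stop or detent, drags lightly (0.04 N m) and stays put. More than about 0.14 off, its hidden cross-bar lands on the frame and keeps the cover 5 mm up.
- cover_press (a point): A free flat place on the grey-blue cover's top face, 45 mm from its centre towards the dispenser's +x, 73 mm from the fastener's axis. The cover is a plate 160 (x) x 150 (y) x 6 mm. The point moves with it: 127 mm above the bench when up, 118 mm when home. The wing stands 38 mm above the cover. Axes as the dispenser's.
- cover (a joint): Travel of the cover straight down (m): 0 when up, with a 9 mm gap to the black frame; 0.009 when fully home against the frame, a hard stop. It is sprung upward: about 4 N starts it moving, about 12 N holds it home; let go, it rises again.
- tube_rack: Blue tube rack with three capped tubes, 90 x 200 mm, 88 mm high over the caps, standing loose on the dispenser's +y side; not to be moved. Origin: centre of its underside.
- well_plate: Black well plate, 85 x 127 x 22 mm, lying loose on the dispenser's +y side; not to be moved. Origin: centre of its underside.
- reagent_bottle: White bottle with a blue cap, 60 mm in diameter, 120 mm high, standing loose on the dispenser's -y side, beyond the lever; not to be moved. Origin: centre of its underside.

How it is judged:
On the way, in this order (a step that is already met when the one before it is completed fails the run):
1. the lever is pulled down to its bottom stop (value of joint lever above 0.75 rad), for 0.05 s.
2. the lever is eased back up to rest (value of joint lever below 0.06 rad), for 0.1 s.
3. the fastener's slot is lined up with the red marks (value of joint fastener between -0.13 and 0.13 rad), for 0.2 s.
4. the cover is pressed home against its frame (value of joint cover above 0.0075 m and contact force between the fingers and cover above 5 N), for 0.2 s.
At the end, for the whole second after the job is handed in: The cover is held down by the fingers, within 1.5 mm of fully home and with more than 5 N on it; the fastener is within 0.15 rad of the marks, the lever within 0.06 rad of rest; rack, plate and bottle are within 30 mm of where they stood, the bottle upright (all of step 4 and value of joint fastener between -0.15 and 0.15 rad and value of joint lever below 0.06 rad and distance of each of tube_rack, well_plate, reagent_bottle from where it was at the start of the episode below 0.03 m and angle between reagent_bottle's own z axis and vertical below 0.3 rad); the arm keeps its last pose, push and grip.
It fails at once if the lever flies back up (faster than 1.2 rad/s while more than 0.15 rad from rest) (velocity of joint lever below -1.2 rad/s and value of joint lever above 0.15 rad).
It fails at once if the rack, the plate or the bottle is shoved more than 30 mm (distance of any of tube_rack, well_plate, reagent_bottle from where it was at the start of the episode above 0.03 m).
It also fails if it takes over 64 s, if anything falls off the work surface, if the arm or the gripper's body presses on something with over 40 N, if the wrist force passes 120 N, or if a joint passes its speed limit or range.

## Working session

There is one attempt and no reset: what is moved stays moved. The work goes in short steps, Python scripts to look and compute and a shell command to move; the robot and the scene stay as the last step left them, time stands still between calls to the robot, and variables do not carry over. Pictures are saved under pics/ and viewed, and the job is handed in when it is done.

```bash
ls; mkdir -p pics
python3 - <<'E'
from workcell import bot
import cv2,numpy as np
s=bot.read_state(); print(s)
for n in("scene","top"):
    p,d=bot.get_image(n); cv2.imwrite(f"pics/{n}0.png",p[:,:,::-1]); np.savez(f"pics/{n}0.npz",p=p,d=d)
    c=bot.camera_info(n); print(n,c["K"],c["T"])
E
```

```text
pics
{'clock': 0.0, 'q': array([-1.52739922e+00,  3.13463316e-01,  1.49844188e+00,  6.89637302e-06,
        1.33097149e+00, -2.23360997e-01]), 'joint_vel': array([-0.00101499, -0.00031957, -0.00050899, -0.00081038,  0.00032557,
       -0.00222876]), 'joint_efforts': array([ 4.22905105e-04, -4.02204323e+01, -2.52271378e+01,  6.95097400e-02,
        3.52380134e-02, -1.19125575e-04]), 'eef_pos': array([ 0.13839224, -0.50619109,  0.24615243]), 'orientation': array([ 2.07960366,  0.28035422, -2.07934757]), 'ft_force': array([-0.11843454,  0.23492595, -0.29710418]), 'torque': array([-0.01986009,  0.01733595, -0.03141406]), 'finger_gap': 0.0882432867417421}
scene [[395.25796663   0.         255.50106902]
 [  0.         395.25796663 187.27375226]
 [  0.           0.           1.        ]] [[-0.54000428  0.63458132 -0.55290318  1.14552671]
 [ 0.8415641   0.41712817 -0.34318211  0.41847189]
 [ 0.01285454 -0.65062328 -0.75929185  0.83633525]
 [ 0.          0.          0.          1.        ]]
top [[456.66622211   0.         260.35965476]
 [  0.         456.66622211 196.618859  ]
 [  0.           0.           1.        ]] [[ 0.02804811 -0.99886279  0.03855431  0.57571912]
 [-0.9995908  -0.02824348 -0.00453201  0.06735341]
 [ 0.00561576 -0.03841142 -0.99924623  1.24370689]
 [ 0.          0.          0.          1.        ]]
```

View pics/scene0.png

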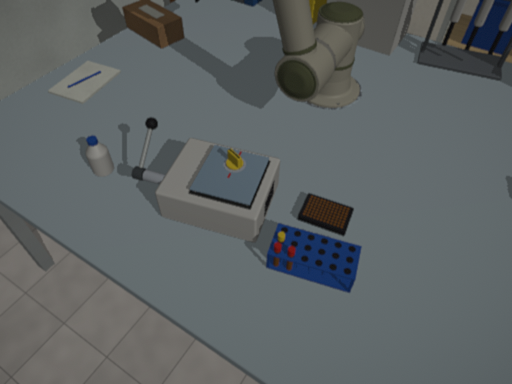

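View pics/top0.png

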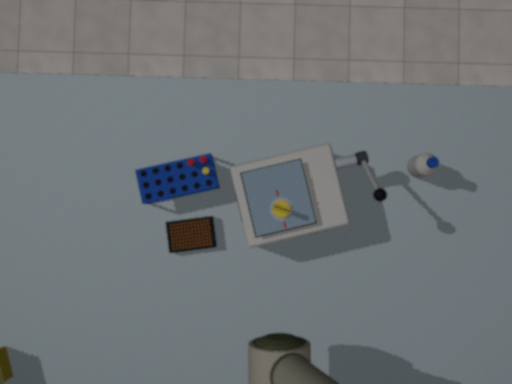

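The top view shows the lever ball at about (380,194), the fastener at (282,208), and red marks near (277,192) and (285,225). The bottle is at (425,163), with the rack and plate on the left. Next I'll measure these by colour masks.

```bash
cat > h.py <<'E'
from workcell import bot
import cv2,numpy as np
def ray(n,uv,z):
    c=bot.camera_info(n);K,T=c["K"],c["T"]
    d=T[:3,:3]@np.linalg.solve(K,[uv[0],uv[1],1.]);o=T[:3,3]
    return o+d*(z-o[2])/d[2]
def tri(a,b):
    A=np.zeros((3,3));B=np.zeros(3)
    for n,uv in(("top",a),("scene",b)):
        c=bot.camera_info(n);K,T=c["K"],c["T"]
        d=T[:3,:3]@np.linalg.solve(K,[uv[0],uv[1],1.]);d/=np.linalg.norm(d)
        P=np.eye(3)-np.outer(d,d);A+=P;B+=P@T[:3,3]
    return np.linalg.solve(A,B)
def blobs(p,lo,hi,roi,amin=4):
    h=cv2.cvtColor(p,cv2.COLOR_RGB2HSV);m=cv2.inRange(h,np.array(lo),np.array(hi))
    x0,y0,x1,y1=roi;mm=np.zeros_like(m);mm[y0:y1,x0:x1]=m[y0:y1,x0:x1]
    k,l,st,ce=cv2.connectedComponentsWithStats(mm)
    return mm,[(ce[i].round(2),st[i].tolist(),np.argwhere(l==i)[:,::-1]) for i in range(1,k) if st[i,4]>=amin]
def crop(p,roi,f,name):
    x0,y0,x1,y1=roi;cv2.imwrite(name,cv2.resize(p[y0:y1,x0:x1,::-1],None,fx=f,fy=f,interpolation=cv2.INTER_CUBIC))
E
python3 - <<'E'
from h import *
t=np.load("pics/top0.npz");s=np.load("pics/scene0.npz")
crop(t["p"],(220,140,400,260),4,"pics/topc.png");crop(s["p"],(120,100,300,240),4,"pics/scc.png")
bt=blobs(t["p"],(0,0,0),(180,255,45),(366,180,395,210))[1]
bs=blobs(s["p"],(0,0,0),(180,255,45),(140,112,165,135))[1]
for b in bt+bs: print("ball",b[0],b[1])
for n,d,roi in(("top",t,(235,150,350,245)),("scene",s,(180,140,280,210))):
    for b in blobs(d["p"],(18,120,80),(35,255,255),roi)[1]: print(n,"yel",b[0],b[1])
    for lo,hi in(((0,120,80),(8,255,255)),((170,100,80),(180,255,255))):
        for b in blobs(d["p"],lo,hi,roi,3)[1]: print(n,"red",b[0],b[1],ray(n,b[0],.127).round(4))
# housing (white) contour at top z=.11
m,b=blobs(t["p"],(0,0,110),(180,45,255),(225,140,352,250),300)
for q in b:
    print("white",q[0],q[1]); r=cv2.minAreaRect(cv2.convexHull(q[2].astype(np.float32)))
    bx=cv2.boxPoints(r);print(r,[ray("top",u,.11).round(4).tolist() for u in bx])
m,b=blobs(t["p"],(90,40,60),(120,255,255),(235,150,325,245),300)
for q in b:
    print("cover",q[0],q[1]); r=cv2.minAreaRect(cv2.convexHull(q[2].astype(np.float32)))
    bx=cv2.boxPoints(r);print(r,[ray("top",u,.127).round(4).tolist() for u in bx])
E
```

```text
ball [379.49 194.37] [374, 189, 12, 12, 114]
ball [151.11 122.98] [146, 118, 11, 11, 99]
top yel [281.08 208.58] [273, 201, 17, 16, 220]
top red [277.  192.5] [277, 191, 1, 4, 4] [0.63   0.0218 0.127 ]
top red [284.6 224.4] [284, 223, 2, 4, 5] [0.5526 0.0012 0.127 ]
scene yel [233.92 160.94] [226, 149, 17, 21, 182]
scene red [239.75 153.  ] [239, 152, 2, 3, 4] [0.5542 0.0021 0.127 ]
scene red [228.86 175.14] [228, 173, 3, 5, 7] [0.6319 0.023  0.127 ]
white [284.39 182.88] [225, 140, 127, 110, 6653]
((288.0, 194.5), (109.0, 126.0), 90.0) [[0.7583, 0.1544, 0.11], [0.7674, -0.1603, 0.11], [0.496, -0.1658, 0.11], [0.4874, 0.146, 0.11]]
cover [277.54 195.92] [242, 160, 73, 76, 3429]
((278.0321960449219, 197.63519287109375), (65.27066040039062, 61.008846282958984), 76.60750579833984) [[0.6755, 0.1119, 0.127], [0.7144, -0.0328, 0.127], [0.5598, -0.0736, 0.127], [0.5213, 0.0704, 0.127]]
```

Run:
```python
import numpy as np
t=np.load("pics/top0.npz")["p"]
for uv in((340,200),(240,200),(325,170),(300,200),(228,200)): print(uv,t[uv[1],uv[0]])
```

```text
(340, 200) [132 131 128]
(240, 200) [133 132 129]
(325, 170) [131 131 129]
(300, 200) [ 94 107 119]
(228, 200) [83 91 92]
```

View pics/topc.png

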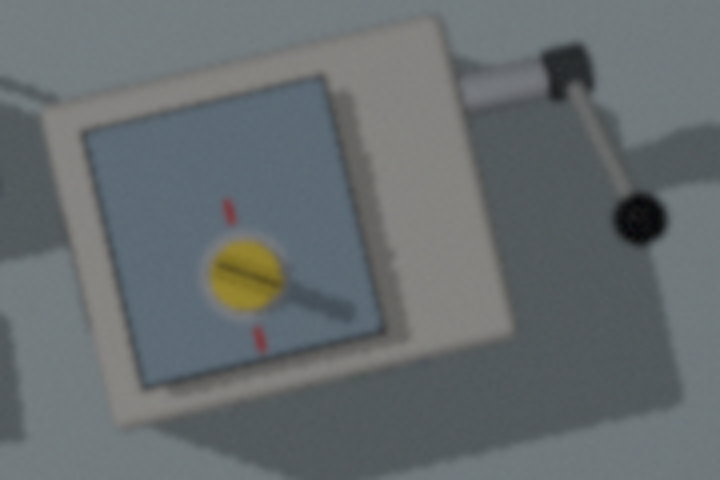

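View pics/scc.png

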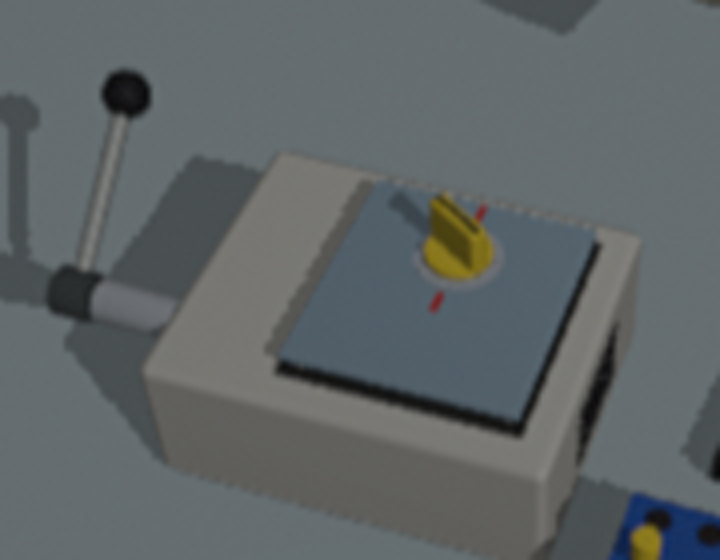

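The cover and the marks agree on yaw (0.263 vs 0.26 rad) and on the fastener axis. The slot runs from crop pixel (217,262) to (282,287), so the fastener is at about +0.94 rad. Next: ball position, clearances and tool axes.

```bash
cat >> h.py <<'E'
from scipy.spatial.transform import Rotation as Ro
def tool():
    s=bot.read_state();return s["eef_pos"],Ro.from_rotvec(s["orientation"]).as_matrix(),s
def delta(p):
    e,R,s=tool();return (R.T@(np.array(p)-e)).round(4)
E
python3 - <<'E'
from h import *
yaw=.262;X=np.array([np.cos(yaw),np.sin(yaw),0]);Y=np.array([-X[1],X[0],0])
c=np.array([.6178,.0191,0]); o=c-.03*Y
b=tri((379.5,194.4),(151.1,123.)); print("ball",b, ray("top",(379.5,194.4),.179))
print("disp origin",o,"pred ball y", o-.2*Y, "ball in disp",X@(b-o),Y@(b-o))
t=np.load("pics/top0.npz")["p"]
for q in blobs(t,(100,150,40),(125,255,255),(415,145,445,180))[1]: print("cap",q[0],q[1],ray("top",q[0],.12))
# slot: dark pixels within yellow
h=cv2.cvtColor(t,cv2.COLOR_RGB2HSV)
m,bl=blobs(t,(15,100,20),(40,255,110),(270,198,293,220),1)
x0,y0,x1,y1=268,196,296,222
print(h[202:216,273:291,2])
e,R,s=tool();print(R.round(3));print("clear", )
E
```

```text
ball [ 0.63021545 -0.21645771  0.17732411] [ 0.62985674 -0.21566588  0.179     ]
disp origin [ 0.62557038 -0.00987622  0.        ] pred ball y [ 0.67737295 -0.20305099  0.        ] ball in disp -0.04902070294437775 -0.20073480017048229
cap [432.47 161.95] [428, 158, 10, 9, 77] [ 0.71695043 -0.36114348  0.12      ]
[[120 124 131 138 143 145 146 147 146 145 145 144 139 131 123 113 116 122]
 [121 126 131 135 140 142 142 146 146 146 146 146 144 140 131 119 109 118]
 [124 126 128 130 131 132 136 140 141 141 144 146 145 143 138 127 111 107]
 [121 119 116 118 123 124 129 132 133 135 140 143 143 144 143 134 116 104]
 [124 114 102 102 105 111 118 124 127 133 133 136 137 138 139 135 123 104]
 [128 124 116 108 101 100 101 108 115 123 126 129 131 133 133 131 121 103]
 [128 128 126 126 122 115 109 105 103 105 108 114 121 124 126 128 119 104]
 [133 133 129 129 130 127 126 121 115 110 103  99 101 104 114 118 117 108]
 [138 140 139 138 133 129 131 129 127 125 121 110 102  98  99  98 102 100]
 [140 146 145 145 142 138 138 134 129 129 128 125 122 118 110 100  98  94]
 [137 144 147 148 148 146 143 141 138 136 133 129 126 126 123 116 108  96]
 [131 140 146 147 148 147 147 147 145 144 140 136 134 127 121 115 106  94]
 [123 131 141 146 147 148 147 147 147 146 145 144 140 132 119 109  97  91]
 [120 123 132 140 143 146 145 146 146 147 145 143 136 125 111  99  93  95]]
[[-0.     0.264 -0.965]
 [ 0.001 -0.965 -0.264]
 [-1.    -0.001 -0.   ]]
clear
```

Run:
```python
from h import *
print(delta((.630,-.216,.235)),delta((.630,-.216,.167)))
```

```text
[ 0.0116 -0.1504 -0.5507] [ 0.0796 -0.1503 -0.5507]
```

```bash
python3 -m inch '[{"xyz":[0,-0.010,-0.036],"rot":[0,0,0],"jaw":0.088},{"xyz":[0,-0.020,-0.072],"rot":[0,0,0],"jaw":0.088},{"xyz":[0,-0.030,-0.110],"rot":[0,0,0],"jaw":0.088},{"xyz":[0,-0.040,-0.147],"rot":[0,0,0],"jaw":0.088},{"xyz":[0,-0.050,-0.184],"rot":[0,0,0],"jaw":0.088},{"xyz":[0,-0.060,-0.220],"rot":[0,0,0],"jaw":0.088},{"xyz":[0,-0.070,-0.257],"rot":[0,0,0],"jaw":0.088},{"xyz":[0,-0.080,-0.294],"rot":[0,0,0],"jaw":0.088}]' && python3 -m inch '[{"xyz":[0,-0.010,-0.036],"rot":[0,0,0],"jaw":0.088},{"xyz":[0,-0.020,-0.072],"rot":[0,0,0],"jaw":0.088},{"xyz":[0,-0.030,-0.110],"rot":[0,0,0],"jaw":0.088},{"xyz":[0,-0.040,-0.147],"rot":[0,0,0],"jaw":0.088},{"xyz":[0,-0.050,-0.184],"rot":[0,0,0],"jaw":0.088},{"xyz":[0,-0.060,-0.220],"rot":[0,0,0],"jaw":0.088},{"xyz":[0,-0.070,-0.250],"rot":[0,0,0],"jaw":0.088},{"xyz":[0,-0.070,-0.256],"rot":[0,0,0],"jaw":0.088}]'; python3 -c "
from h import *
print(delta((.630,-.216,.167)),bot.read_state()['clock'])"
```

```text
clock: 0.77
eef_pos: [0.4023, -0.3504, 0.2465]
orientation: [2.079, 0.279, -2.079]
ft_force: [0.3, -0.9, -0.1]
finger_gap: 0.0882
clock: 1.43
eef_pos: [0.6322, -0.2131, 0.2455]
orientation: [2.077, 0.285, -2.078]
ft_force: [-0.6, 0.6, -0.4]
finger_gap: 0.0881
[0.0785 0.0023 0.0028] 1.4333
```

Straight above the ball. I'll descend around it and close.

```bash
python3 -m inch '[{"xyz":[0.025,0,0.001],"rot":[0,0,0],"jaw":0.088},{"xyz":[0.05,0.001,0.002],"rot":[0,0,0],"jaw":0.088},{"xyz":[0.07,0.002,0.002],"rot":[0,0,0],"jaw":0.07},{"xyz":[0.079,0.002,0.002],"rot":[0,0,0],"jaw":0.05},{"xyz":[0.079,0.002,0.002],"rot":[0,0,0],"jaw":0.04}]' 30
python3 - <<'E'
from h import *
p,d=bot.get_image("scene");crop(p,(110,70,300,210),4,"pics/b1.png")
p,d=bot.get_image("top");crop(p,(280,120,450,240),4,"pics/b2.png")
E
```

```text
clock: 1.85
eef_pos: [0.627, -0.2192, 0.1654]
orientation: [2.077, 0.281, -2.084]
ft_force: [0.0, -0.8, 0.3]
finger_gap: 0.07
```

View pics/b1.png

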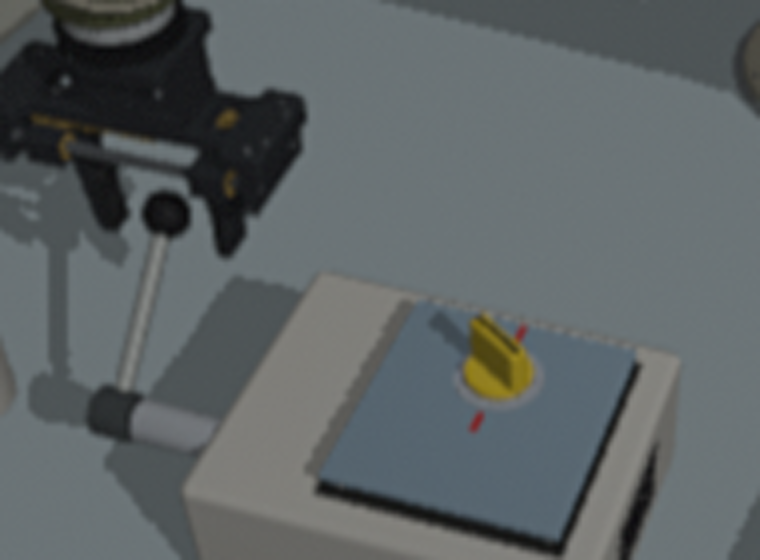

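The ball sits between the fingers at crop (165,213). Now I'll close on it.

```bash
python3 -m inch '[{"xyz":[0,-0.002,-0.003],"rot":[0,0,0],"jaw":0.04},{"xyz":[0,-0.002,-0.003],"rot":[0,0,0],"jaw":0.03},{"xyz":[0,-0.002,-0.003],"rot":[0,0,0],"jaw":0.02},{"xyz":[0,-0.002,-0.003],"rot":[0,0,0],"jaw":0.02},{"xyz":[0,-0.002,-0.003],"rot":[0,0,0],"jaw":0.02},{"xyz":[0,-0.002,-0.003],"rot":[0,0,0],"jaw":0.02},{"xyz":[0,-0.002,-0.003],"rot":[0,0,0],"jaw":0.02},{"xyz":[0,-0.002,-0.003],"rot":[0,0,0],"jaw":0.02}]' 30
python3 - <<'E'
import numpy as np
a0=.698
for L in (.1,.2,.3,.4,.5,.6,.7,.8,.815):
    a=a0-L; print(L, "down %.4f  toward robot %.4f"%(.13*(np.sin(a0)-np.sin(a)), .13*(np.cos(a)-np.cos(a0))))
E
```

```text
clock: 2.62
eef_pos: [0.6304, -0.2163, 0.1681]
orientation: [2.079, 0.279, -2.079]
ft_force: [-0.8, 2.6, 3.4]
finger_gap: 0.0292
0.1 down 0.0104  toward robot 0.0078
0.2 down 0.0215  toward robot 0.0146
0.3 down 0.0332  toward robot 0.0202
0.4 down 0.0454  toward robot 0.0247
0.5 down 0.0580  toward robot 0.0279
0.6 down 0.0708  toward robot 0.0298
0.7 down 0.0838  toward robot 0.0304
0.8 down 0.0968  toward robot 0.0297
0.815 down 0.0987  toward robot 0.0295
```

```bash
python3 -m inch '[{"xyz":[0.005,0,0.004],"rot":[0,0,0],"jaw":0.02},{"xyz":[0.0104,0,0.008],"rot":[0,0,0],"jaw":0.02},{"xyz":[0.016,0,0.0115],"rot":[0,0,0],"jaw":0.02},{"xyz":[0.0215,0,0.0146],"rot":[0,0,0],"jaw":0.02},{"xyz":[0.0275,0,0.0175],"rot":[0,0,0],"jaw":0.02},{"xyz":[0.033,0,0.020],"rot":[0,0,0],"jaw":0.02},{"xyz":[0.0395,0,0.0225],"rot":[0,0,0],"jaw":0.02},{"xyz":[0.0454,0,0.0247],"rot":[0,0,0],"jaw":0.02}]' 40
python3 - <<'E'
from h import *
p,d=bot.get_image("scene");crop(p,(110,70,300,210),4,"pics/c1.png")
E
```

```text
clock: 3.28
eef_pos: [0.6071, -0.2226, 0.1232]
orientation: [2.081, 0.279, -2.076]
ft_force: [2.4, 5.5, 7.2]
finger_gap: 0.0294
```

View pics/c1.png

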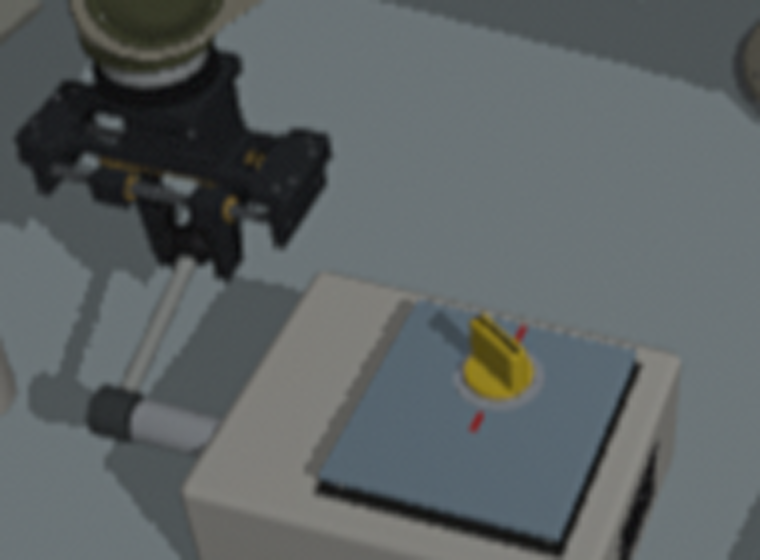

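The ball stays gripped (crop 190,245) and the rod follows. I'll carry on to the bottom stop.

```bash
python3 -m inch '[{"xyz":[0.0065,0,0.0018],"rot":[0,0,0],"jaw":0.02},{"xyz":[0.0126,0,0.0032],"rot":[0,0,0],"jaw":0.02},{"xyz":[0.019,0,0.0043],"rot":[0,0,0],"jaw":0.02},{"xyz":[0.0254,0,0.0051],"rot":[0,0,0],"jaw":0.02},{"xyz":[0.032,0,0.0056],"rot":[0,0,0],"jaw":0.02},{"xyz":[0.0384,0,0.0057],"rot":[0,0,0],"jaw":0.02},{"xyz":[0.045,0,0.0056],"rot":[0,0,0],"jaw":0.02},{"xyz":[0.0514,0,0.005],"rot":[0,0,0],"jaw":0.02}]'; python3 -m inch '[{"xyz":[0,0,0],"rot":[0,0,0],"jaw":0.02},{"xyz":[0,0,0],"rot":[0,0,0],"jaw":0.02}]';python3 - <<'E'
from h import *
p,d=bot.get_image("scene");crop(p,(110,70,300,210),4,"pics/c2.png")
p,d=bot.get_image("top");crop(p,(280,120,450,240),4,"pics/c3.png")
E
```

```text
clock: 4.0
eef_pos: [0.6019, -0.2239, 0.0717]
orientation: [2.08, 0.279, -2.078]
ft_force: [-2.7, 5.3, 8.9]
finger_gap: 0.0288
clock: 4.17
eef_pos: [0.6019, -0.2239, 0.0716]
orientation: [2.08, 0.28, -2.078]
ft_force: [-3.1, 5.1, 9.8]
finger_gap: 0.0289
```

View pics/c2.png

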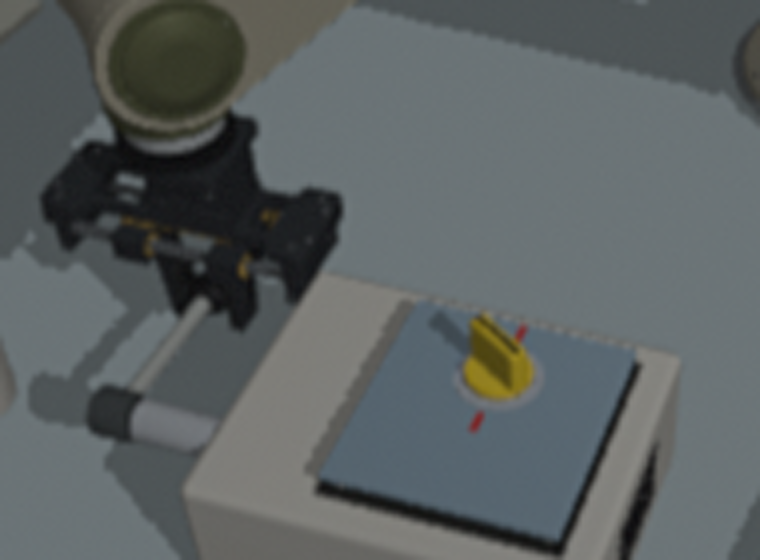

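Dropped 96.5 mm, which puts the lever at about 0.797 rad. I'll push a little further to feel the stop as a rise in force.

```bash
python3 -m inch '[{"xyz":[0.002,0,0],"rot":[0,0,0],"jaw":0.02},{"xyz":[0.003,0,0],"rot":[0,0,0],"jaw":0.02},{"xyz":[0.003,0,0],"rot":[0,0,0],"jaw":0.02}]';python3 -m inch '[{"xyz":[0.002,0,0],"rot":[0,0,0],"jaw":0.02},{"xyz":[0.003,0,0],"rot":[0,0,0],"jaw":0.02},{"xyz":[0.003,0,0],"rot":[0,0,0],"jaw":0.02}]'
```

```text
clock: 4.52
eef_pos: [0.6022, -0.2239, 0.0689]
orientation: [2.08, 0.279, -2.077]
ft_force: [-1.6, 4.5, 9.3]
finger_gap: 0.0292
clock: 4.77
eef_pos: [0.6024, -0.2239, 0.0674]
orientation: [2.081, 0.279, -2.076]
ft_force: [-5.5, 7.8, 19.0]
finger_gap: 0.0289
```

The force jumped to 19 N at z 0.067, so the lever is on its stop. Now I'll ease it back up along the arc at about 0.4 rad/s.

```bash
python3 -m inch '[{"xyz":[-0.003,0,0],"rot":[0,0,0],"jaw":0.02},{"xyz":[-0.006,0,0.0002],"rot":[0,0,0],"jaw":0.02},{"xyz":[-0.010,0,0.0005],"rot":[0,0,0],"jaw":0.02},{"xyz":[-0.014,0,0.0007],"rot":[0,0,0],"jaw":0.02},{"xyz":[-0.018,0,0.0007],"rot":[0,0,0],"jaw":0.02},{"xyz":[-0.022,0,0.0005],"rot":[0,0,0],"jaw":0.02},{"xyz":[-0.026,0,0.0002],"rot":[0,0,0],"jaw":0.02},{"xyz":[-0.030,0,0],"rot":[0,0,0],"jaw":0.02}]' && python3 -m inch '[{"xyz":[-0.004,0,-0.0005],"rot":[0,0,0],"jaw":0.02},{"xyz":[-0.008,0,-0.0010],"rot":[0,0,0],"jaw":0.02},{"xyz":[-0.012,0,-0.0017],"rot":[0,0,0],"jaw":0.02},{"xyz":[-0.016,0,-0.0026],"rot":[0,0,0],"jaw":0.02},{"xyz":[-0.020,0,-0.0036],"rot":[0,0,0],"jaw":0.02},{"xyz":[-0.024,0,-0.0048],"rot":[0,0,0],"jaw":0.02},{"xyz":[-0.028,0,-0.0061],"rot":[0,0,0],"jaw":0.02},{"xyz":[-0.032,0,-0.0076],"rot":[0,0,0],"jaw":0.02}]'
python3 - <<'E'
from h import *
p,d=bot.get_image("scene");crop(p,(110,70,300,210),4,"pics/d1.png")
E
```

```text
clock: 5.43
eef_pos: [0.6022, -0.2239, 0.0957]
orientation: [2.08, 0.279, -2.077]
ft_force: [1.4, 4.0, 4.8]
finger_gap: 0.0288
clock: 6.1
eef_pos: [0.6094, -0.2219, 0.1273]
orientation: [2.08, 0.28, -2.078]
ft_force: [2.6, 3.7, 3.3]
finger_gap: 0.0281
```

View pics/d1.png

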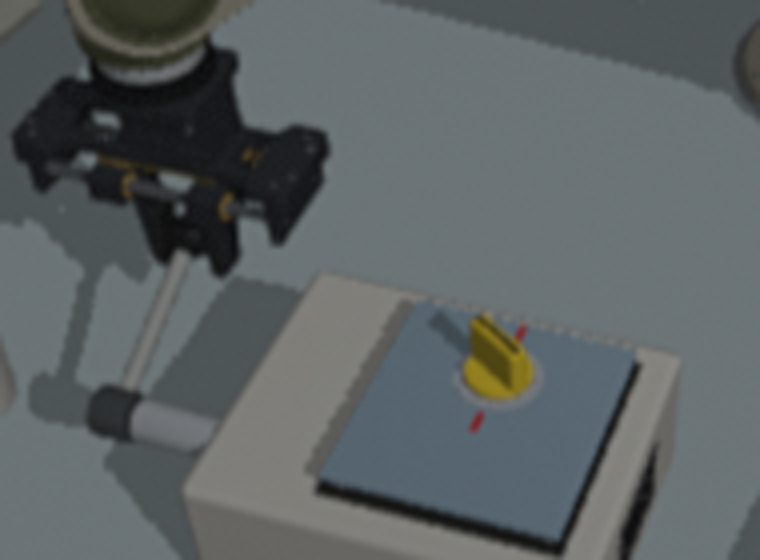

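```bash
python3 -m inch '[{"xyz":[-0.0035,0,-0.0014],"rot":[0,0,0],"jaw":0.02},{"xyz":[-0.007,0,-0.0028],"rot":[0,0,0],"jaw":0.02},{"xyz":[-0.0105,0,-0.0044],"rot":[0,0,0],"jaw":0.02},{"xyz":[-0.014,0,-0.006],"rot":[0,0,0],"jaw":0.02},{"xyz":[-0.0175,0,-0.0078],"rot":[0,0,0],"jaw":0.02},{"xyz":[-0.021,0,-0.0097],"rot":[0,0,0],"jaw":0.02},{"xyz":[-0.0245,0,-0.0117],"rot":[0,0,0],"jaw":0.02},{"xyz":[-0.028,0,-0.0138],"rot":[0,0,0],"jaw":0.02}]' && python3 -m inch '[{"xyz":[-0.003,0,-0.002],"rot":[0,0,0],"jaw":0.02},{"xyz":[-0.006,0,-0.004],"rot":[0,0,0],"jaw":0.02},{"xyz":[-0.009,0,-0.006],"rot":[0,0,0],"jaw":0.02},{"xyz":[-0.012,0,-0.008],"rot":[0,0,0],"jaw":0.02},{"xyz":[-0.013,0,-0.009],"rot":[0,0,0],"jaw":0.02},{"xyz":[-0.013,0,-0.009],"rot":[0,0,0],"jaw":0.02}]'
python3 - <<'E'
from h import *
p,d=bot.get_image("scene");crop(p,(110,70,300,210),4,"pics/d2.png")
E
```

```text
clock: 6.82
eef_pos: [0.6234, -0.2181, 0.1545]
orientation: [2.081, 0.28, -2.076]
ft_force: [10.8, 4.3, -5.6]
finger_gap: 0.0277
clock: 7.32
eef_pos: [0.628, -0.2167, 0.1613]
orientation: [2.069, 0.284, -2.094]
ft_force: [-2.5, -2.7, -26.2]
finger_gap: 0.0281
```

View pics/d2.png

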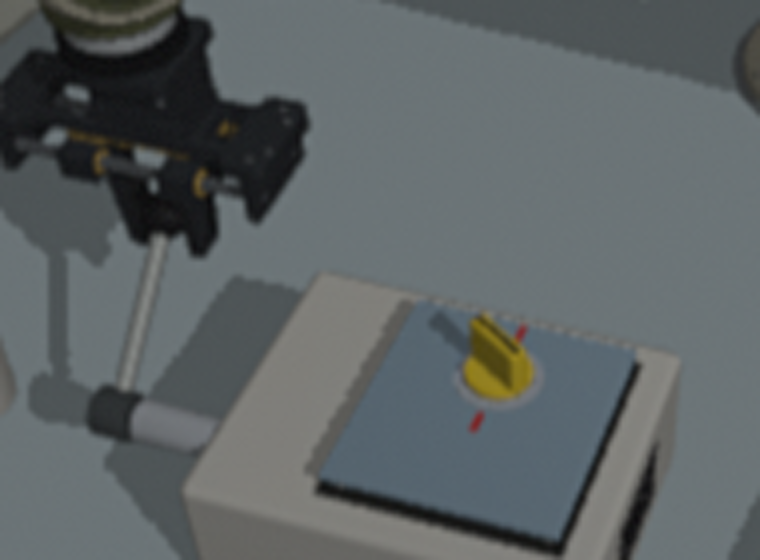

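A −26 N reading at the top means the lever is against its rest stop, and the rod lies where it did at the start. I'll relax upward pull slightly, then release.

```bash
python3 -m inch '[{"xyz":[0.003,0,0.001],"rot":[0,0,0],"jaw":0.02},{"xyz":[0.003,0,0.001],"rot":[0,0,0],"jaw":0.02},{"xyz":[0.003,0,0.001],"rot":[0,0,0],"jaw":0.035},{"xyz":[0.003,0,0.001],"rot":[0,0,0],"jaw":0.05},{"xyz":[0.003,0,0.001],"rot":[0,0,0],"jaw":0.07},{"xyz":[0.003,0,0.001],"rot":[0,0,0],"jaw":0.088},{"xyz":[0.003,0,0.001],"rot":[0,0,0],"jaw":0.088}]'; python3 -m inch '[{"xyz":[0,0,0],"rot":[0,0,0],"jaw":0.088},{"xyz":[-0.03,0,0],"rot":[0,0,0],"jaw":0.088},{"xyz":[-0.06,0,0],"rot":[0,0,0],"jaw":0.088},{"xyz":[-0.08,0,0],"rot":[0,0,0],"jaw":0.088},{"xyz":[-0.08,0,0],"rot":[0,0,0],"jaw":0.088}]';  python3 - <<'E'
from h import *
p,d=bot.get_image("scene");crop(p,(110,70,300,210),4,"pics/d3.png")
for b in blobs(p,(0,0,0),(180,255,45),(140,112,165,135))[1]: print("ball",b[0],b[1])
print(delta((.591,.0117,.23)))
E
```

```text
clock: 7.95
eef_pos: [0.6307, -0.2166, 0.1664]
orientation: [2.081, 0.277, -2.075]
ft_force: [0.1, -0.5, -0.1]
finger_gap: 0.059
clock: 8.37
eef_pos: [0.6313, -0.217, 0.2504]
orientation: [2.084, 0.273, -2.069]
ft_force: [0.1, -0.1, 1.0]
finger_gap: 0.088
ball [151.06 122.98] [146, 118, 11, 11, 97]
[ 0.0167 -0.2309 -0.0219]
```

View pics/d3.png

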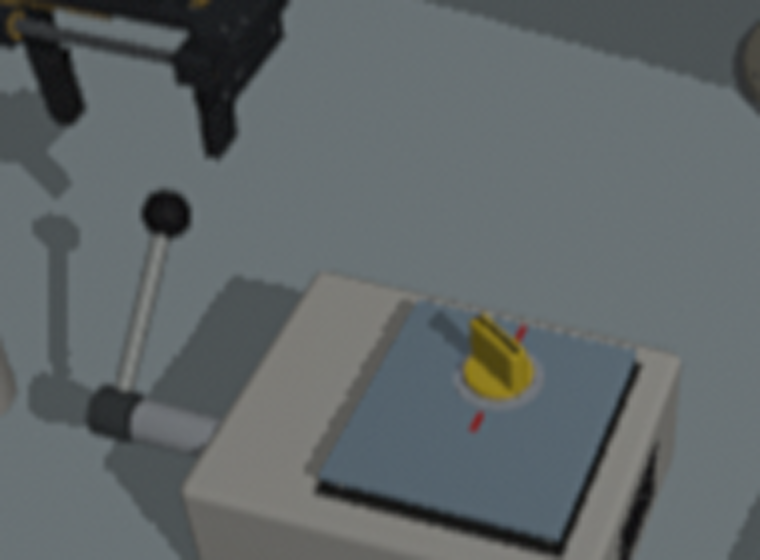

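The lever ball is back at its exact rest pixel (151.1,123.0). Next I move over the fastener and turn the jaws across the wing.

```bash
python3 -m inch '[{"xyz":[0,-0.029,-0.003],"rot":[-0.12,0,0],"jaw":0.088},{"xyz":[0,-0.058,-0.006],"rot":[-0.24,0,0],"jaw":0.088},{"xyz":[0,-0.087,-0.009],"rot":[-0.36,0,0],"jaw":0.088},{"xyz":[0,-0.115,-0.012],"rot":[-0.48,0,0],"jaw":0.088},{"xyz":[0,-0.145,-0.015],"rot":[-0.60,0,0],"jaw":0.088},{"xyz":[0,-0.174,-0.018],"rot":[-0.72,0,0],"jaw":0.088},{"xyz":[0,-0.203,-0.020],"rot":[-0.84,0,0],"jaw":0.088},{"xyz":[0.01,-0.231,-0.022],"rot":[-0.96,0,0],"jaw":0.088}]';python3 -m inch '[{"xyz":[0,0,0],"rot":[0,0,0],"jaw":0.06},{"xyz":[0,0,0],"rot":[0,0,0],"jaw":0.06}]'
python3 - <<'E'
from h import *
e,R,s=tool(); print(R.round(3),"yang",np.arctan2(R[1,1],R[0,1]),s["q"].round(2))
print(delta((.591,.0117,.148)))
E
```

```text
clock: 9.08
eef_pos: [0.5901, 0.0135, 0.2351]
orientation: [1.454, 1.029, -1.453]
ft_force: [0.7, 0.5, -0.4]
finger_gap: 0.088
clock: 9.25
eef_pos: [0.5898, 0.0131, 0.2337]
orientation: [1.456, 1.028, -1.459]
ft_force: [0.9, 0.3, 0.4]
finger_gap: 0.0768
[[-0.002  0.942 -0.337]
 [ 0.    -0.337 -0.942]
 [-1.    -0.002  0.001]] yang -0.3432481925824606 [-0.18  0.47  1.31 -0.    1.37  0.17]
[0.0857 0.0018 0.0008]
```

```bash
python3 -m inch '[{"xyz":[0.02,0.001,0.001],"rot":[0,0,0],"jaw":0.05},{"xyz":[0.045,0.002,0.001],"rot":[0,0,0],"jaw":0.05},{"xyz":[0.07,0.002,0.001],"rot":[0,0,0],"jaw":0.05},{"xyz":[0.085,0.002,0.001],"rot":[0,0,0],"jaw":0.05},{"xyz":[0.085,0.002,0.001],"rot":[0,0,0],"jaw":0.05}]'
python3 - <<'E'
from h import *
p,d=bot.get_image("scene");crop(p,(170,90,290,200),5,"pics/e1.png")
print(delta((.591,.0117,.148)))
E
```

```text
clock: 9.67
eef_pos: [0.5906, 0.0093, 0.1462]
orientation: [1.457, 1.029, -1.465]
ft_force: [-0.7, -0.8, -0.9]
finger_gap: 0.05
[ 0.0005 -0.0013 -0.0021]
```

View pics/e1.png

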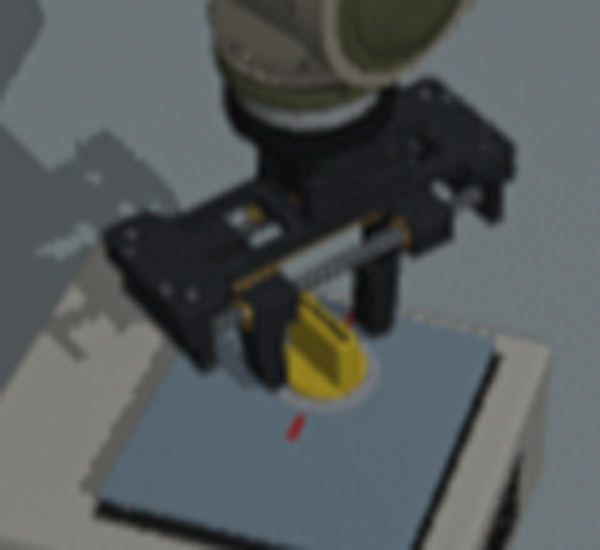

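The fingers straddle the wing (crop 320,345). Closing gently.

```bash
python3 -m inch '[{"xyz":[0,-0.001,-0.001],"rot":[0,0,0],"jaw":0.03},{"xyz":[0,-0.001,-0.001],"rot":[0,0,0],"jaw":0.02},{"xyz":[0,-0.001,-0.001],"rot":[0,0,0],"jaw":0.005},{"xyz":[0,-0.001,-0.001],"rot":[0,0,0],"jaw":0.005},{"xyz":[0,-0.001,-0.001],"rot":[0,0,0],"jaw":0.005},{"xyz":[0,-0.001,-0.001],"rot":[0,0,0],"jaw":0.005},{"xyz":[0,-0.001,-0.001],"rot":[0,0,0],"jaw":0.005}]' 15
python3 - <<'E'
from h import *
e,R,s=tool(); print("yang",np.arctan2(R[1,1],R[0,1]), e,s["torque"])
E
```

```text
clock: 10.3
eef_pos: [0.5921, 0.0113, 0.1504]
orientation: [1.459, 1.024, -1.456]
ft_force: [4.9, -1.7, -0.6]
finger_gap: 0.0126
yang -0.3441083871996264 [0.59212525 0.01131078 0.15040868] [-0.42568914 -0.70226131  0.03044713]
```

```bash
python3 -m inch '[{"xyz":[0,0.001,0],"rot":[0.12,0,0],"jaw":0.005},{"xyz":[0,0.001,0],"rot":[0.24,0,0],"jaw":0.005},{"xyz":[0,0.001,0],"rot":[0.36,0,0],"jaw":0.005},{"xyz":[0,0.001,0],"rot":[0.48,0,0],"jaw":0.005},{"xyz":[0,0.001,0],"rot":[0.60,0,0],"jaw":0.005},{"xyz":[0,0.001,0],"rot":[0.72,0,0],"jaw":0.005},{"xyz":[0,0.001,0],"rot":[0.84,0,0],"jaw":0.005},{"xyz":[0,0.001,0],"rot":[0.96,0,0],"jaw":0.005}]' 20;python3 -m inch '[{"xyz":[0,0,0],"rot":[0,0,0],"jaw":0.005},{"xyz":[0,0,0],"rot":[0,0,0],"jaw":0.005}]'
python3 - <<'E'
from h import *
e,R,s=tool(); print("yang",np.arctan2(R[1,1],R[0,1]), e,s["torque"])
p,d=bot.get_image("scene");crop(p,(170,90,290,200),5,"pics/e2.png")
E
```

```text
clock: 10.97
eef_pos: [0.592, 0.0115, 0.1504]
orientation: [2.082, 0.274, -2.083]
ft_force: [-2.4, 0.3, 3.5]
finger_gap: 0.0129
clock: 11.13
eef_pos: [0.592, 0.0115, 0.1502]
orientation: [2.076, 0.283, -2.078]
ft_force: [-3.6, 1.0, 4.2]
finger_gap: 0.0126
yang -1.3004424878283802 [0.59202208 0.01154244 0.15024831] [ 0.12324476  0.54132465 -0.04055003]
```

View pics/e2.png

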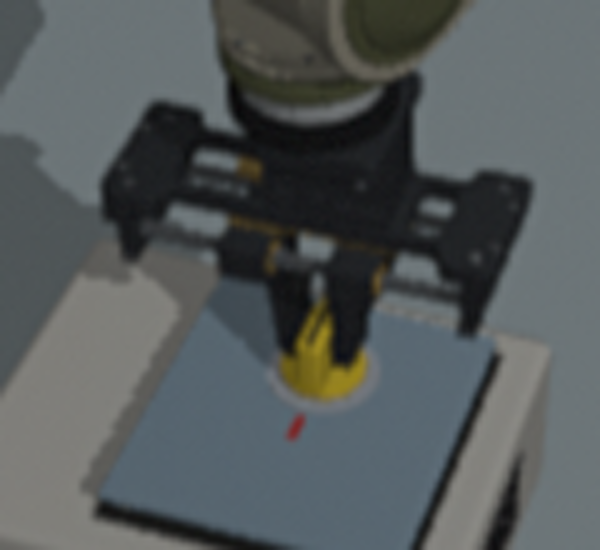

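The wing now points at the lower red mark (crop 297,427). I'll release, rise and check.

```bash
python3 -m inch '[{"xyz":[0,0,0],"rot":[0,0,0],"jaw":0.03},{"xyz":[0,0,0],"rot":[0,0,0],"jaw":0.05},{"xyz":[0,0,0],"rot":[0,0,0],"jaw":0.05},{"xyz":[0,0,0],"rot":[0,0,0],"jaw":0.05},{"xyz":[-0.03,0,0],"rot":[0,0,0],"jaw":0.05},{"xyz":[-0.06,0,0],"rot":[0,0,0],"jaw":0.05},{"xyz":[-0.08,0,-0.02],"rot":[0,0,0],"jaw":0.02},{"xyz":[-0.08,0,-0.05],"rot":[0,0,0],"jaw":0}]'; python3 -m inch '[{"xyz":[0,0,-0.03],"rot":[0,0,0],"jaw":0},{"xyz":[0,0,-0.03],"rot":[0,0,0],"jaw":0},{"xyz":[0,0,-0.03],"rot":[0,0,0],"jaw":0}]';python3 - <<'E'
from h import *
p,d=bot.get_image("scene");crop(p,(170,90,290,200),5,"pics/f1.png")
p,d=bot.get_image("top");crop(p,(220,130,360,250),5,"pics/f2.png");np.save("pics/f2.npy",p)
print(delta((.661,.0308,.145)))
E
```

```text
clock: 11.85
eef_pos: [0.6416, 0.0242, 0.2358]
orientation: [2.086, 0.276, -2.07]
ft_force: [1.5, 0.5, 0.3]
finger_gap: 0.0385
clock: 12.1
eef_pos: [0.6698, 0.0327, 0.2284]
orientation: [2.077, 0.28, -2.08]
ft_force: [-0.1, -0.3, -0.6]
finger_gap: 0.0191
[ 0.0847 -0.0006  0.0079]
```

View pics/f1.png

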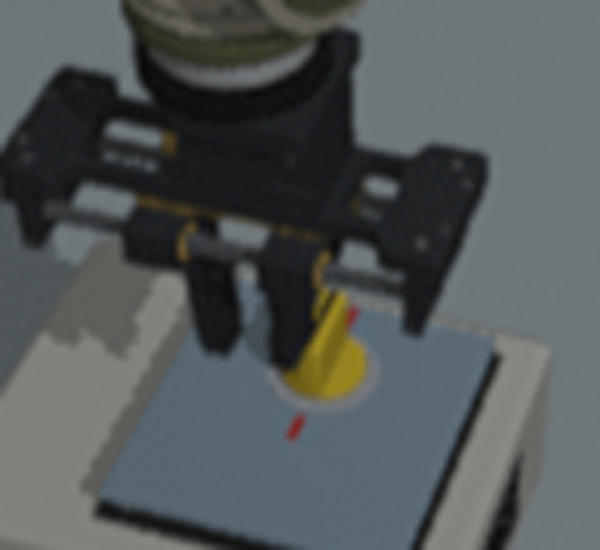

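View pics/f2.png

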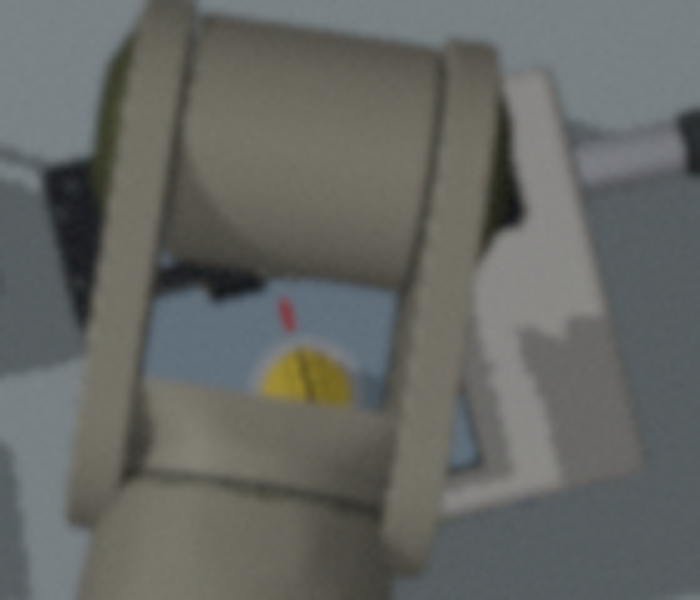

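Run:
```python
from h import *
p=np.load("pics/f2.npy");h=cv2.cvtColor(p,cv2.COLOR_RGB2HSV)[:,:,2].astype(float)
P=[]
for v in range(200,211):
    r=h[v,275:290]; j=range(2,13); i=min(j,key=lambda k:r[k]); 
    a,b,c=r[i-1:i+2]; u=275+i+.5*(a-c)/(a-2*b+c+1e-9); P.append((u,v)); print(v,round(u,2),r.astype(int))
P=np.array(P[1:9]); 
W=np.array([ray("top",q,.165) for q in P]); 
k=np.polyfit(W[:,0],W[:,1],1); print("slot angle",np.arctan(k[0]), W.mean(0))
```

```text
200 279.75 [126 128 128 129 118 115 124 121 116 115 119 121 127 127 125]
201 279.94 [131 133 134 134 118 110 120 121 116 114 117 121 120 123 125]
202 280.36 [138 139 139 141 128 109 112 118 115 112 118 117 113 112 121]
203 280.43 [146 146 140 144 134 106 108 120 118 115 116 116 112 106 110]
204 280.62 [149 147 141 142 133 110 108 123 120 117 116 115 114 108 103]
205 280.93 [152 149 143 140 136 116 106 119 121 115 116 115 115 111 104]
206 281.31 [153 150 145 141 142 126 105 110 117 114 113 117 116 113 106]
207 281.57 [152 151 147 142 144 133 106 105 118 117 115 117 118 115 109]
208 281.79 [146 146 142 138 139 133 108 102 117 118 115 117 117 117 109]
209 281.89 [130 132 132 130 131 126 108  99 113 117 115 114 116 116 108]
210 281.92 [116 117 119 118 118 117 107 102 109 115 113 113 115 114 109]
slot angle 0.28113713003314317 [0.60008101 0.01349275 0.165     ]
```

Slot angle is 0.281 against a yaw of 0.262, so 0.02 rad off, well within tolerance. Now to press the cover with closed fingers at cover_press.

```bash
python3 -m inch '[{"xyz":[0.03,0,0.004],"rot":[0,0,0],"jaw":0},{"xyz":[0.06,0,0.008],"rot":[0,0,0],"jaw":0},{"xyz":[0.085,0,0.008],"rot":[0,0,0],"jaw":0},{"xyz":[0.085,0,0.008],"rot":[0,0,0],"jaw":0},{"xyz":[0.085,0,0.008],"rot":[0,0,0],"jaw":0}]'; python3 -m inch '[{"xyz":[0.004,0,0],"rot":[0,0,0],"jaw":0},{"xyz":[0.008,0,0],"rot":[0,0,0],"jaw":0},{"xyz":[0.012,0,0],"rot":[0,0,0],"jaw":0},{"xyz":[0.016,0,0],"rot":[0,0,0],"jaw":0},{"xyz":[0.016,0,0],"rot":[0,0,0],"jaw":0},{"xyz":[0.016,0,0],"rot":[0,0,0],"jaw":0}]'
```

```text
clock: 12.62
eef_pos: [0.6611, 0.0301, 0.1454]
orientation: [2.078, 0.279, -2.08]
ft_force: [1.1, 0.5, 1.0]
finger_gap: 0.0006
clock: 13.12
eef_pos: [0.6623, 0.0303, 0.1305]
orientation: [2.081, 0.278, -2.076]
ft_force: [-0.9, -0.3, 8.8]
finger_gap: 0.0008
```

Run:
```python
from h import *
p,d=bot.get_image("scene");crop(p,(160,70,310,210),5 if 0 else 4,"pics/g1.png")
```

```text
(no output)
```

View pics/g1.png

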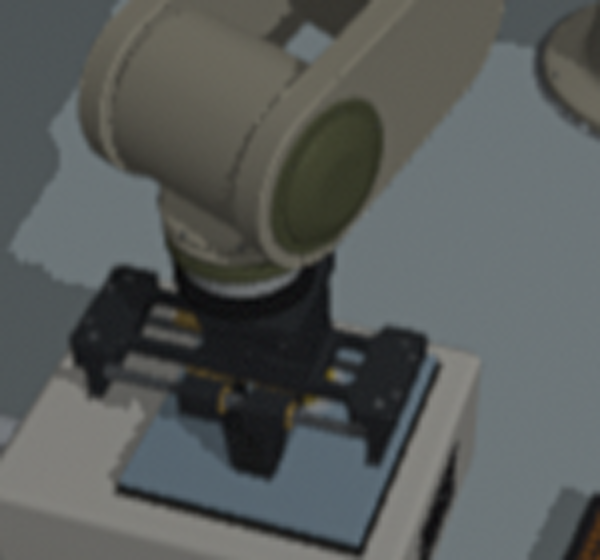

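The cover is going down: 4.5 mm of travel at 8.8 N, which fits the spring. Pressing further to the hard stop.

```bash
python3 -m inch '[{"xyz":[0.002,0,0],"rot":[0,0,0],"jaw":0},{"xyz":[0.004,0,0],"rot":[0,0,0],"jaw":0},{"xyz":[0.006,0,0],"rot":[0,0,0],"jaw":0},{"xyz":[0.006,0,0],"rot":[0,0,0],"jaw":0},{"xyz":[0.006,0,0],"rot":[0,0,0],"jaw":0}]';python3 -m inch '[{"xyz":[0.001,0,0],"rot":[0,0,0],"jaw":0},{"xyz":[0.002,0,0],"rot":[0,0,0],"jaw":0},{"xyz":[0.002,0,0],"rot":[0,0,0],"jaw":0},{"xyz":[0.002,0,0],"rot":[0,0,0],"jaw":0}]'
```

```text
clock: 13.58
eef_pos: [0.6624, 0.0303, 0.1264]
orientation: [2.082, 0.278, -2.075]
ft_force: [-7.0, 1.0, 18.5]
finger_gap: 0.0006
clock: 13.92
eef_pos: [0.6624, 0.0303, 0.1263]
orientation: [2.082, 0.278, -2.073]
ft_force: [-13.3, 0.5, 29.4]
finger_gap: 0.0005
```

Hard stop at TCP z 0.1263 (home predicts 0.126, and the blocked position about 0.131), with 29 N. Now I'll hold a moment and check the rest of the scene.

```bash
python3 -m inch '[{"xyz":[0,0,0],"rot":[0,0,0],"jaw":0},{"xyz":[0,0,0],"rot":[0,0,0],"jaw":0},{"xyz":[0,0,0],"rot":[0,0,0],"jaw":0},{"xyz":[0,0,0],"rot":[0,0,0],"jaw":0},{"xyz":[0,0,0],"rot":[0,0,0],"jaw":0},{"xyz":[0,0,0],"rot":[0,0,0],"jaw":0}]'
python3 - <<'E'
from h import *
p,d=bot.get_image("scene");cv2.imwrite("pics/h1.png",p[:,:,::-1])
p0=np.load("pics/scene0.npz")["p"]
for a in(p0,p):
    for b in blobs(a,(0,0,0),(180,255,45),(140,112,165,135))[1]: print("ball",b[0])
    for b in blobs(a,(100,150,40),(125,255,255),(80,125,110,155))[1]: print("cap",b[0])
    for b in blobs(a,(105,150,40),(125,255,255),(255,215,370,295),200)[1]: print("rack",b[0])
print(bot.read_state()["ft_force"],bot.read_state()["clock"])
E
```

```text
clock: 14.42
eef_pos: [0.6624, 0.0303, 0.1263]
orientation: [2.082, 0.277, -2.073]
ft_force: [-12.3, -1.2, 30.1]
finger_gap: 0.0005
ball [151.11 122.98]
cap [ 91.61 140.15]
rack [316.39 258.7 ]
ball [151.24 122.87]
cap [ 91.58 140.2 ]
rack [316.41 258.72]
[-13.48644479   0.42930863  30.2924644 ] 14.4667
```

View pics/h1.png

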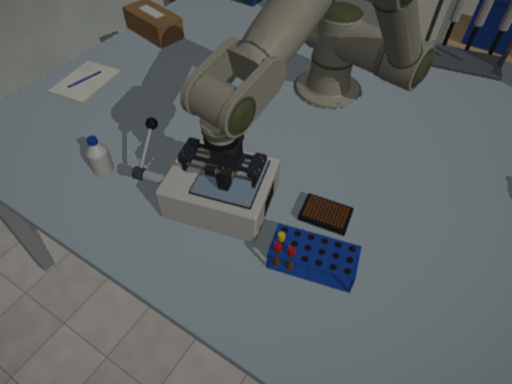

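The fingers hold the cover flat on its frame near (225,182). The lever ball (151,123), bottle cap (92,140) and rack (316,259) haven't moved, and the well plate looks unmoved at (326,213). Handing in.

```bash
python3 -c "
from workcell import bot
print(bot.sign_off())"
```

```text
the job is handed in; nothing more can be done
None
```

I primed the pump, lined the fastener up with the red marks, pressed the cover home and handed the job in while still holding it down, at about 14.5 s. The sign-off gives no verdict.

- **Lever:** I gripped the ball and pulled it down to its stop, where the force rose to 19 N. I then eased it back up at about 0.4 rad/s until it pressed on its rest stop. At the end the ball was back at its starting pixel, to within 0.2 px.
- **Lever grip:** the ball slipped a few mm in the fingers on the way up. That pulled 26 N against the rest stop before I released it.
- **Fastener:** I turned it about 0.96 rad clockwise. After I let go, the slot measured 0.02 rad off the marks. Once the fingers were on the cover I did not measure it again.
- **Cover:** it stopped hard with the fingertips at 118.3 mm, against 118 mm for fully home. The fingers press on it with about 30 N, plus about 13 N sideways.
- **Rack, plate and bottle:** the bottle cap and rack were at their starting pixels to within 0.1 px. I checked the well plate only by eye, and it looked unmoved.

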